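# Point out the missing balance place in a centrifuge rotor

## Task

The mini-centrifuge that stands open in the middle of the bench (not the shut one behind it) is loaded out of balance: its red-capped tube has no partner, while the two green-capped tubes face each other. With the fingertips, gently push the tubes round, pinching and lifting nothing, until the empty hole straight across the rotor from the red-capped tube is at the front, on the side of the rocker switch; then point at that hole from straight above, fingertips about 2 cm over it and touching nothing, hold still there for at least two seconds and finish still pointing, so that a colleague can put the balance tube in. Keep the centrifuge where it stands with its lid open, and leave the loose purple-capped tube and the other things lying where they are.

Things in the scene. Friction and masses are not known exactly. Their poses are not given: they have to be found in the camera images.
- centrifuge: Open mini-centrifuge (a like one, shut, stands at the back), cream round base 147 mm across, loose on rubber feet, about 1.5 kg. Origin: centre of its underside on the table. Own -x is its front with the black rocker switch; +x is the back with the hinge of the lid, which stands up behind the bowl, 75 to 130 mm back from the origin and to 210 mm height.
- centrifuge_rotor (a joint): Angle of the blue rotor (92 mm across, 8 holes on a 32 mm radius, every 45 degrees), counter-clockwise seen from above, no stops. 0 (or a full turn): red-capped tube at the back, empty hole across from it at the front. It turns about the vertical axis through point rotor_centre; it drags a little (about 1 N at a cap): it does not coast and stays where it is left.
- centrifuge_lid (a joint): Lid of the centrifuge: 0 shut, 1.75 rad fully open, where it rests. Must stay open.
- rotor_centre (a point): Point on the rotor's axis at the level of its top rim, 70 mm above the table; the rotor's middle may be crossed freely 4 mm higher. The bowl's rim round it is no higher.
- red_cap (a point): Middle of the red-capped tube's cap, about 27 mm from the rotor's axis, leaning inward. Caps are about 13 mm across and reach 83 mm above the table, 13 mm over the rotor. The two green-capped tubes, alike, sit 135 degrees counter-clockwise and 45 degrees clockwise of it (from above). All are fixed in their holes; push them sideways, with a face of the fingers square to the circle: a corner wedges.
- empty_hole (a point): The hole to point at: black ring 10 mm wide straight across the rotor from the red-capped tube, at 32 mm radius, 70 mm above the table; turns with the rotor. The tool's point is taken midway between the finger pads, within 10 mm of the hole's vertical and 24 to 62 mm above it.
- spare_tube: Loose purple-capped micro tube lying on the table, 42x20x13 mm, origin at the centre of its underside. Leave it.
- plate: Loose white 96-well plate, 86x127x16 mm, right of the centrifuge. Leave it.
- timer: Loose white timer, 62x72x17 mm, at the right front. Leave it.
- pipette: Loose pipette with blue plunger, 257 mm long, lying at the left front. Leave it.

How it is judged:
By the outcome, as a careful person would: the job done as asked, in the order asked, and still so for the second after the job is handed in, with the robot touching nothing.
It also fails if it takes over 61 s, if anything falls off the work surface, if the arm or the gripper's body presses on something with over 40 N, if the wrist force passes 120 N, or if a joint passes its speed limit or range.

## Robot

A 6-joint arm with a two-finger parallel gripper is mounted at the origin on a cart in front of the work surface, level with it; the furniture and walls round the work are solid. World frame = base frame: x ahead of the robot, y to its left, z up, the work surface at z = 0. Lengths are in mm, angles in rad, forces in N, time in s.
With the tool pointing down it reaches from about 350 to 1000 mm from the base axis. Payload 7.1 kg.
Tool frame: the origin (TCP) lies at the very end of the fingers, on their centre line; the grasp point (between the pads) lies 19 mm behind it; z points along the fingers, y is the line along which they close (so a half turn about z gives the same grasp; the last joint's range is limited). The gripper opens to 85 mm and grips with 20 to 120 N. Pads are 22 mm wide; open, the fingers measure 114 mm over their backs; the gripper's body (76 mm by 85 mm) begins 54 mm behind the grasp point. The pads swing forward as they close: fully open they stand 13 mm farther back than shut.
Start: joints at [-1.311, 0.423, 1.63, -0, 1.089, -0.019], TCP at [172.02, -600.844, 231.319] pointing down, gripper open.
Joint ranges: [-3, 3], [-0.9, 2.11], [0.09, 2.58], [-1.31, 4.45], [0.11, 2.69], [-2.54, 2.54]. Speed limits (rad/s): [2.39, 2.39, 3.01, 3.14, 3.14, 3.14].

## Interface

Orientations are given as a rotation vector (axis times angle).
In Python, from rig import readout, read_camera, manip gives the robot as it stands.
- The arm moves only by the tool move_arm, never from a script. Its argument "rows" is one flat list of numbers, 5 for each row, row after row: the shift along the tool's x, y, z in units of 60 mm (1.0 is 60 mm), then the turn about the tool's z in units of 5 degrees (1.0 is 5 degrees), then the finger opening in mm, from 0 to 85.4. In form: [tx, ty, tz, roll, gripper, tx, ty, tz, roll, gripper, ...]. A call has 1 to 10 rows; each row is the pose to reach, as a shift and turn from the pose commanded when the call began, along the tool's axes at that moment; what a row does not reach only later rows make up. A row lasts 1/8 s, in which the tool goes at most 62.5 mm and 10.7 degrees, less where a joint would pass 70% of its speed; a pose out of reach is approached as far as the arm can. A call with a gripper value outside its range is refused whole. The fingers move at their own pace and stop on an object; "squeeze" is the grip in N (left out, the last holds). Time passes only in rows, so rows that repeat a pose let the fingers close. It gives the time, the measured TCP pose, the force, the opening and the grip force at its end, in the units of the state.
- readout.read_state(): the state, without advancing time (a new reading comes with each control period).
- read_camera(name): name is "scene" or "top" or "wrist"; returns a dict with "img" (420x560x3 uint8, blue, green, red), "fx", "fy", "cx", "cy" (pixels), "R" (3x3) and "t" (3): a world point X has camera coordinates R X + t. Camera axes: x right, y down, z forward; pixel columns grow to the right and rows downward; lengths in mm; the calibration is good to about 2 mm. A picture is of the moment at which its call begins. There is no depth.
- manip.close_job(): hands the job in; it is judged then, once.
The state is a dict: "time": time; "qpos": joint angles; "dq": joint speeds; "joint_efforts": joint torques, N m; "tcp_pos": TCP position; "ee_rot": TCP orientation; "ft_force": force on the tool from outside, world axes, zero at the start; "ft_torque": the same for the moment, N m; "grip_width": finger opening in mm; "grip_force": force on a finger pad.
Only numpy, scipy, OpenCV 4.12 (cv2) and the standard library are available. Lean on these libraries where they do the work, as an engineer would, in place of code of your own. Each camera call takes 0.05 s, during which the arm holds its last target. There are 200 camera calls.

## Working session

There is one attempt and no reset: what is moved stays moved. The work goes in short steps, Python scripts to look and compute and a tool call to move; the robot and the scene stay as the last step left them, time stands still between calls to the robot, and variables do not carry over. Pictures are saved under pics/ and viewed, at most 10 in all, crops included, and the job is handed in when it is done.

Besides the shell and the picture viewer there is one more tool, called as a command line: name --argument value ..., lists and objects as JSON in quotes. move_arm: Moves the arm, as the interface text tells. Its arguments: {"type":"object","properties":{"rows":{"type":"array"},"squeeze":{"type":"number"}},"required":["rows"]}

```bash
mkdir -p pics
python3 - <<'E'
from rig import readout, read_camera
import cv2,numpy as np
s=readout.read_state();print({k:np.round(v,3).tolist() for k,v in s.items()})
for n in("scene","top"):
    c=read_camera(n);cv2.imwrite(f"pics/{n}0.png",c["img"]);print(n,c["fx"],c["cx"],c["cy"],np.round(c["R"],3).tolist(),np.round(c["t"],1).tolist())
E
```

```text
{'time': 0.0, 'qpos': [-1.311, 0.424, 1.631, 0.0, 1.089, -0.019], 'dq': [0.003, 0.001, -0.001, -0.0, 0.0, -0.001], 'joint_efforts': [0.002, -55.738, -28.174, 0.0, 0.007, -0.0], 'tcp_pos': [171.879, -600.33, 230.533], 'ee_rot': [-3.11, -0.436, 0.0], 'ft_force': [-0.202, -0.398, -0.962], 'ft_torque': [0.032, 0.046, -0.039], 'grip_force': 0.0, 'grip_width': 85.364}
scene 381.7125282315596 277.09047640072373 208.90153305761706 [[-0.792, -0.61, -0.001], [-0.363, 0.473, -0.803], [0.49, -0.636, -0.596]] [467.0, 176.1, 857.5]
top 524.0323436472668 281.6367715612341 210.43626480724652 [[0.021, -1.0, 0.009], [-0.991, -0.022, -0.132], [0.132, -0.006, -0.991]] [126.8, 509.8, 1553.4]
```

View pics/scene0.png

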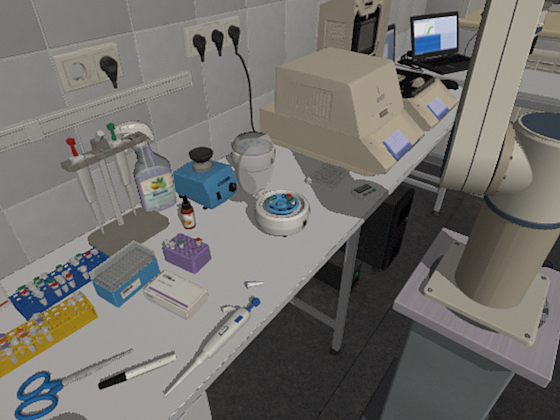

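View pics/top0.png

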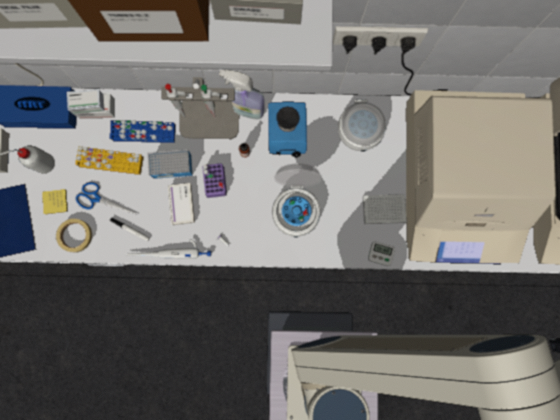

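The scene view shows the open centrifuge at about (282,210) and the shut one behind it. In the top view the open one is at (296,211), with its lid at (295,175). Next I'll zoom in and measure.

```bash
cat > h.py <<'E'
import numpy as np,cv2
from rig import readout, read_camera
def ray(c,u,v):
    d=c["R"].T@np.array([(u-c["cx"])/c["fx"],(v-c["cy"])/c["fy"],1]);return -c["R"].T@c["t"],d
def plane(c,u,v,z):
    o,d=ray(c,u,v);return o+d*(z-o[2])/d[2]
def two(a,b):
    (o,d),(p,e)=[ray(*x) for x in(a,b)]
    k=np.linalg.lstsq(np.c_[d,-e],p-o,rcond=None)[0];A,B=o+d*k[0],p+e*k[1]
    return (A+B)/2,np.linalg.norm(A-B)
def proj(c,X):
    x=c["R"]@np.array(X,float)+c["t"];return c["fx"]*x[0]/x[2]+c["cx"],c["fy"]*x[1]/x[2]+c["cy"]
def blobs(c,box,lo,hi,amin=3):
    u0,v0,u1,v1=box;h=cv2.cvtColor(c["img"][v0:v1,u0:u1],cv2.COLOR_BGR2HSV)
    m=cv2.inRange(h,lo,hi)
    if lo[0]==0: m|=cv2.inRange(h,(172,lo[1],lo[2]),(180,255,255))
    n,_,st,ce=cv2.connectedComponentsWithStats(m)
    return [(round(ce[i][0]+u0,1),round(ce[i][1]+v0,1),int(st[i][4])) for i in range(1,n) if st[i][4]>=amin]
RED=((0,120,70),(8,255,255));GRN=((40,70,50),(88,255,255));BLU=((92,90,60),(125,255,255))
E
python3 - <<'E'
from h import *
B={"top":(266,155,326,240),"scene":(250,180,315,240)};ims=[]
for n,b in B.items():
    c=read_camera(n)
    for k,z in(("RED",80),("GRN",80),("BLU",70)):
        for q in blobs(c,b,*globals()[k],amin=4):print(n,k,q,plane(c,q[0],q[1],z).round(1))
    ims.append(cv2.resize(c["img"][b[1]:b[3],b[0]:b[2]],(400,560 if n=="top" else 370),interpolation=cv2.INTER_CUBIC))
ims[1]=cv2.copyMakeBorder(ims[1],0,190,0,0,cv2.BORDER_CONSTANT)
cv2.imwrite("pics/crop1.png",np.hstack(ims))
E
```

```text
top RED (np.float64(304.7), np.float64(212.1), 15) [497.3  70.3  80. ]
top GRN (np.float64(291.8), np.float64(201.7), 18) [527.3 108.7  80. ]
top GRN (np.float64(300.6), np.float64(217.3), 14) [481.6  82.1  80. ]
top BLU (np.float64(295.6), np.float64(210.5), 605) [502.8  96.8  70. ]
scene RED (np.float64(288.9), np.float64(195.2), 14) [497.3  68.2  80. ]
scene GRN (np.float64(271.8), np.float64(197.8), 17) [525.8 105.2  80. ]
scene GRN (np.float64(290.8), np.float64(199.5), 13) [481.7  81.1  80. ]
scene BLU (np.float64(281.0), np.float64(204.5), 437) [496.9 103.4  70. ]
```

View pics/crop1.png

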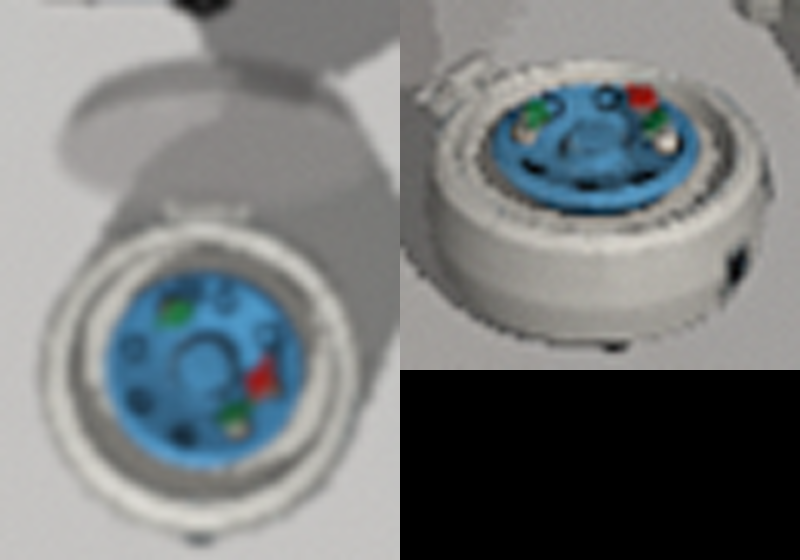

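The crops show the rotor's red cap at top-view (304.7,212.1), one green beside it at (300.6,217.3) and the other green across at (291.8,201.7). The switch is at about (296,236.6) and the lid stands clear behind. The red cap is at roughly -106°, so the rotor must turn about 106° counter-clockwise.

Run:
```python
from h import *
T=read_camera("top");S=read_camera("scene")
for n,a,b in(("red",(304.7,212.1),(288.9,195.2)),("gA",(291.8,201.7),(271.8,197.8)),("gB",(300.6,217.3),(290.8,199.5))):
    print(n,[np.round(x,1) for x in two((T,*a),(S,*b))])
for n,u,v,z in(("switch",296,236.6,30),("hinge",297.2,186.6,70),("box front-left",412,262,0),("box front-left z200",410,200,200),("boxtop corner",413,95,300),("table edge",350,265,0),("shelf",330,65,300)):print(n,plane(T,u,v,z).round())
# base outline ellipse -> centre: cream/bright pixels in top
```

```text
red [array([496.6,  70.1,  81.4]), np.float64(1.1)]
gA [array([525.7, 107.9,  81.8]), np.float64(3.2)]
gB [array([481.4,  82. ,  80.7]), np.float64(0.4)]
switch [429.  93.  30.]
hinge [575.  93.  70.]
box front-left [ 361. -264.    0.]
box front-left z200 [ 521. -210.  200.]
boxtop corner [ 781. -195.  300.]
table edge [348. -75.   0.]
shelf [857.  21. 300.]
```

```bash
cat > plan.py <<'E'
import numpy as np
from rig import readout
from scipy.spatial.transform import Rotation as Ro
def pose():
    s=readout.read_state();R=Ro.from_rotvec(s["ee_rot"]).as_matrix()
    return np.array(s["tcp_pos"]),R,np.degrees(np.arctan2(R[1,0],R[0,0])),s
def rows(W,g=0,nd=2):
    """W: world rows (x,y,z,yaw deg) -> flat tool-frame rows"""
    p,R,psi,s=pose();out=[]
    for i in range(0,len(W)):
        d=R.T@(np.array(W[i][:3])-p)/60
        out+=[*np.round(d,nd).tolist(),round(float((psi-W[i][3]+180)%360-180)/5,nd),g]
    print("t",s["time"],"tcp",p.round(1),"yaw",round(psi,1),"F",np.round(s["ft_force"],1))
    for i in range(0,len(out),50):print(out[i:i+50])
def interp(P,n):
    "waypoints, n rows per leg"
    P=np.array(P,float);o=[]
    for a,b,k in zip(P[:-1],P[1:],n):o+=[(a+(b-a)*j/k).tolist() for j in range(1,k+1)]
    return o
E
python3 - <<'E'
from plan import *
p,R,psi,s=pose()
print(R.round(3))
rows(interp([(*p,psi),(250,-320,330,16),(330,-130,330,16),(410,40,300,29)],[7,5,5]))
E
```

```text
[[ 0.961  0.275 -0.   ]
 [ 0.275 -0.961  0.001]
 [-0.    -0.001 -1.   ]]
t 0.3 tcp [ 171.9 -600.7  231. ] yaw 16.0 F [-0.2 -0.  -0.5]
[0.36, -0.59, -0.24, -0.0, 0, 0.73, -1.18, -0.47, -0.0, 0, 1.09, -1.77, -0.71, -0.0, 0, 1.45, -2.37, -0.94, -0.0, 0, 1.81, -2.96, -1.18, -0.0, 0, 2.18, -3.55, -1.41, -0.0, 0, 2.54, -4.14, -1.65, -0.01, 0, 2.97, -4.68, -1.65, -0.01, 0, 3.4, -5.21, -1.65, -0.01, 0, 3.83, -5.75, -1.65, -0.01, 0]
[4.26, -6.28, -1.65, -0.01, 0, 4.69, -6.82, -1.65, -0.01, 0, 5.1, -7.29, -1.55, -0.53, 0, 5.52, -7.76, -1.45, -1.05, 0, 5.93, -8.23, -1.35, -1.57, 0, 6.34, -8.7, -1.24, -2.09, 0, 6.75, -9.17, -1.14, -2.61, 0]
```

move_arm --rows '[0.36,-0.59,-0.24,0,0,0.73,-1.18,-0.47,0,0,1.09,-1.77,-0.71,0,0,1.45,-2.37,-0.94,0,0,1.81,-2.96,-1.18,0,0,2.18,-3.55,-1.41,0,0,2.54,-4.14,-1.65,0,0,2.97,-4.68,-1.65,0,0,3.4,-5.21,-1.65,0,0,3.83,-5.75,-1.65,0,0]'

```text
time: 1.55
tcp_pos: [298.3, -204.7, 330.6]
ee_rot: [3.111, 0.436, 0.001]
ft_force: [0.4, -0.7, -0.0]
grip_width: 0.1
grip_force: 0.0
```

Run:
```python
from plan import *
p,R,psi,s=pose()
rows(interp([(*p,psi),(330,-130,330,16),(430,60,300,29),(430,60,300,29)],[2,6,2]))
```

```text
t 1.55 tcp [ 298.3 -204.7  330.6] yaw 16.0 F [ 0.4 -0.7 -0. ]
[0.43, -0.53, 0.0, -0.0, 0, 0.85, -1.05, 0.01, -0.01, 0, 1.26, -1.48, 0.09, -0.44, 0, 1.68, -1.91, 0.18, -0.88, 0, 2.09, -2.35, 0.26, -1.31, 0, 2.5, -2.78, 0.34, -1.74, 0, 2.91, -3.21, 0.43, -2.18, 0, 3.32, -3.64, 0.51, -2.61, 0, 3.32, -3.64, 0.51, -2.61, 0, 3.32, -3.64, 0.51, -2.61, 0]
```

move_arm --rows '[0.43,-0.53,0.0,0,0,0.85,-1.05,0.01,0,0,1.26,-1.48,0.09,-0.44,0,1.68,-1.91,0.18,-0.88,0,2.09,-2.35,0.26,-1.31,0,2.5,-2.78,0.34,-1.74,0,2.91,-3.21,0.43,-2.18,0,3.32,-3.64,0.51,-2.6,0,3.32,-3.64,0.51,-2.6,0,3.32,-3.64,0.51,-2.6,0]'

```text
time: 2.8
tcp_pos: [429.0, 58.7, 299.6]
ee_rot: [3.041, 0.786, -0.001]
ft_force: [-0.2, 0.4, -0.0]
grip_width: 0.3
grip_force: 0.0
```

Run:
```python
from h import *
c=read_camera("wrist");cv2.imwrite("pics/w1.png",c["img"]);print("cam pos",(-c["R"].T@c["t"]).round(1),c["R"][2].round(2))
for k,z in(("RED",81),("GRN",81),("BLU",70)):
    for q in blobs(c,(0,0,560,420),*globals()[k],amin=60):print(k,q,plane(c,q[0],q[1],z).round(1))
print(np.round(readout.read_state()["tcp_pos"],1))
```

```text
cam pos [500.5  98.9 441.8] [-0.29 -0.16 -0.95]
RED (np.float64(300.9), np.float64(104.0), 153) [497.1  68.3  81. ]
GRN (np.float64(281.5), np.float64(57.2), 184) [524.8 105.6  81. ]
GRN (np.float64(282.9), np.float64(112.5), 153) [481.6  79.7  81. ]
BLU (np.float64(280.9), np.float64(82.8), 5672) [504.8  94.8  70. ]
BLU (np.float64(17.9), np.float64(69.6), 312) [390.8 325.9  70. ]
BLU (np.float64(537.4), np.float64(343.5), 228) [ 389.5 -345.4   70. ]
[429.   58.4 299.7]
```

View pics/w1.png

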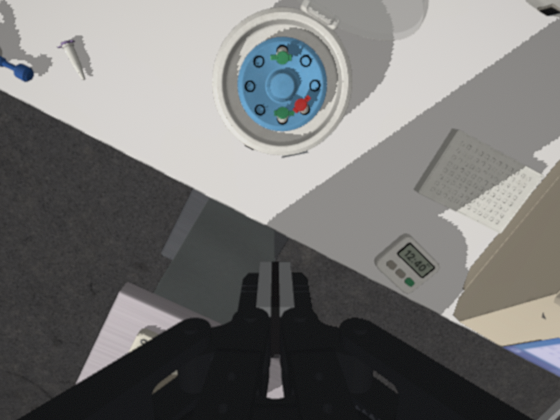

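The wrist view shows the rotor at (281,83), red cap (301,104), greens (281,57) and (283,112), the switch at about (295,155) and the hinge at about (320,14). The gripper is shut. I'll push the green cap next to red with a finger's flat back (+y face), turning the tool along the circle.

```bash
cat >> plan.py <<'E'
C=np.array([503.8,94.3])
def F(phi,off,z,r=27):
    a=np.radians(phi);u=np.array([np.cos(a),np.sin(a)]);t=np.array([-u[1],u[0]])
    return (*(C+r*u-off*t),z,phi+180)
E
python3 - <<'E'
from h import *
from plan import *
c=read_camera("wrist")
for n,u,v,z in(("switch",295,154,35),("hinge",320,14,75)):
    d=plane(c,u,v,z)[:2]-C;print(n,d.round(1),np.degrees(np.arctan2(d[1],d[0])).round(1))
p,R,psi,s=pose()
rows(interp([(*p,psi),F(-149,25,130),F(-149,25,75.5),F(-149,25,75.5)],[5,4,1]))
E
```

```text
switch [-58.2 -52.3] -138.1
hinge [70.7 -2. ] -1.6
t 2.9 tcp [429.   58.2 299.8] yaw 28.9 F [-0.3 -0.4  0.9]
[0.18, -0.06, 0.57, -0.08, 0, 0.37, -0.13, 1.13, -0.17, 0, 0.55, -0.19, 1.7, -0.25, 0, 0.73, -0.26, 2.26, -0.33, 0, 0.92, -0.32, 2.83, -0.42, 0, 0.92, -0.32, 3.06, -0.42, 0, 0.92, -0.32, 3.28, -0.42, 0, 0.92, -0.32, 3.51, -0.42, 0, 0.92, -0.32, 3.74, -0.42, 0, 0.92, -0.32, 3.74, -0.42, 0]
```

move_arm --rows '[0.18,-0.06,0.57,-0.08,0,0.37,-0.13,1.13,-0.17,0,0.55,-0.19,1.7,-0.25,0,0.73,-0.26,2.26,-0.33,0,0.92,-0.32,2.83,-0.42,0,0.92,-0.32,3.06,-0.42,0,0.92,-0.32,3.28,-0.42,0,0.92,-0.32,3.51,-0.42,0,0.92,-0.32,3.74,-0.42,0,0.92,-0.32,3.74,-0.42,0]'

```text
time: 4.15
tcp_pos: [467.7, 102.2, 74.5]
ee_rot: [-3.027, -0.841, 0.003]
ft_force: [0.5, -0.6, -0.1]
grip_width: 0.2
grip_force: 0.0
```

Run:
```python
from h import *
from plan import *
c=read_camera("wrist");cv2.imwrite("pics/w2.png",c["img"])
rows([F(p,21,75.5) for p in np.arange(-149,-112,4)])
```

```text
t 4.2 tcp [468.1 102.3  75.1] yaw 31.1 F [-0.2  0.5  0.3]
[-0.01, 0.07, -0.01, 0.01, 0, -0.03, 0.1, -0.01, -0.79, 0, -0.05, 0.14, -0.01, -1.59, 0, -0.07, 0.17, -0.01, -2.39, 0, -0.09, 0.21, -0.01, -3.19, 0, -0.1, 0.25, -0.01, -3.99, 0, -0.11, 0.28, -0.01, -4.79, 0, -0.12, 0.32, -0.01, -5.59, 0, -0.13, 0.36, -0.01, -6.39, 0, -0.13, 0.4, -0.01, -7.19, 0]
```

View pics/w2.png

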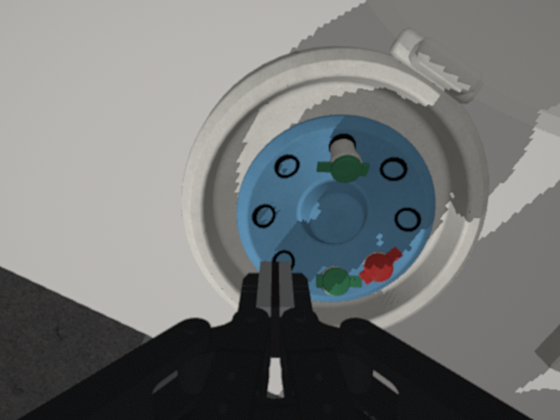

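The wrist view shows the fingers at (275,285) left of the near green cap at (335,282), with a small gap and nothing touched. Start pushing.

move_arm --rows '[-0.01,0.07,0,0,0,-0.03,0.1,0,-0.8,0,-0.05,0.14,0,-1.6,0,-0.07,0.17,0,-2.4,0,-0.09,0.21,0,-3.2,0,-0.1,0.25,0,-4,0,-0.11,0.28,0,-4.8,0,-0.12,0.32,0,-5.6,0,-0.13,0.36,0,-6.4,0,-0.13,0.4,0,-7.2,0]'

```text
time: 5.45
tcp_pos: [474.4, 77.6, 75.9]
ee_rot: [2.616, 1.739, 0.001]
ft_force: [-1.1, 0.2, -0.7]
grip_width: 0.0
grip_force: 0.3
```

```bash
cat >> h.py <<'E'
def look():
    c=read_camera("wrist")
    for k in("RED","GRN"):
        for q in blobs(c,(0,0,560,420),*globals()[k],amin=100):
            P=plane(c,q[0],q[1],81);d=P[:2]-[503.8,94.3]
            if np.hypot(*d)<45:print(k,q[2],P.round(1),"r",np.hypot(*d).round(1),"ang",np.degrees(np.arctan2(d[1],d[0])).round(1))
    return c
E
python3 - <<'E'
from h import *
from plan import *
look()
rows([F(p,21,75.5) for p in np.arange(-109,-72,4)])
E
```

```text
RED 818 [509.7  69.1  81. ] r 25.9 ang -76.9
GRN 884 [516.1 114.8  81. ] r 23.9 ang 59.1
GRN 649 [491.9  71.2  81. ] r 26.0 ang -117.2
t 5.5 tcp [474.6  77.4  75.9] yaw 67.4 F [ 0.1 -0.3  0.4]
[-0.02, 0.02, 0.01, -0.73, 0, -0.05, 0.05, 0.01, -1.53, 0, -0.06, 0.09, 0.01, -2.33, 0, -0.08, 0.13, 0.01, -3.13, 0, -0.09, 0.16, 0.01, -3.93, 0, -0.11, 0.2, 0.01, -4.73, 0, -0.11, 0.24, 0.01, -5.53, 0, -0.12, 0.28, 0.01, -6.33, 0, -0.12, 0.32, 0.01, -7.13, 0, -0.12, 0.36, 0.01, -7.93, 0]
```

move_arm --rows '[-0.02,0.02,0.01,-0.75,0,-0.05,0.05,0.01,-1.55,0,-0.06,0.09,0.01,-2.35,0,-0.08,0.13,0.01,-3.15,0,-0.09,0.16,0.01,-3.95,0,-0.11,0.2,0.01,-4.75,0,-0.11,0.24,0.01,-5.55,0,-0.12,0.28,0.01,-6.35,0,-0.12,0.32,0.01,-7.15,0,-0.12,0.36,0.01,-7.95,0]'

```text
time: 6.75
tcp_pos: [491.5, 62.6, 75.2]
ee_rot: [1.871, 2.523, 0.0]
ft_force: [-0.6, -1.8, 0.1]
grip_width: 0.4
grip_force: 0.4
```

Run:
```python
from h import *
from plan import *
look()
rows([F(p,21,75.5) for p in np.arange(-69,-48,4)])
```

```text
RED 842 [523.7  79.1  81. ] r 25.0 ang -37.5
GRN 889 [498.3 117.8  81. ] r 24.1 ang 103.2
GRN 661 [509.1  69.   81. ] r 25.9 ang -78.1
t 6.8 tcp [491.9  62.5  75.2] yaw 107.0 F [ 0.7 -0.   0. ]
[-0.02, 0.03, -0.01, -0.79, 0, -0.05, 0.06, -0.01, -1.59, 0, -0.06, 0.1, -0.01, -2.39, 0, -0.08, 0.13, -0.0, -3.19, 0, -0.09, 0.17, -0.0, -3.99, 0, -0.11, 0.21, -0.0, -4.79, 0]
```

move_arm --rows '[-0.02,0.03,0,-0.8,0,-0.05,0.06,0,-1.6,0,-0.06,0.1,0,-2.4,0,-0.08,0.13,0,-3.2,0,-0.09,0.17,0,-4,0,-0.11,0.21,0,-4.8,0,-0.11,0.21,0,-4.8,0]'

```text
time: 7.68
tcp_pos: [505.6, 60.1, 75.1]
ee_rot: [1.31, 2.855, 0.001]
ft_force: [-0.1, -0.3, -0.2]
grip_width: 0.1
grip_force: 0.0
```

Run:
```python
from h import *
from plan import *
c=look();cv2.imwrite("pics/w3.png",c["img"]);print((-c["R"].T@c["t"]).round(1))
t=read_camera("top")
for k,z in(("RED",81),("GRN",81),("BLU",70)):
    for q in blobs(t,(266,190,326,240),*globals()[k],amin=4):print("top",k,q,plane(t,q[0],q[1],z).round(1))
rows([F(p,21,75.5) for p in np.arange(-48,-38,1)])
```

```text
RED 839 [527.6  89.6  81. ] r 24.3 ang -11.3
GRN 894 [487.5 112.9  81. ] r 24.7 ang 131.2
GRN 682 [518.9  73.9  81. ] r 25.4 ang -53.4
[449.3 123.1 217.2]
top GRN (np.float64(289.5), np.float64(215.0), 16) [487.6 114.8  81. ]
top BLU (np.float64(286.4), np.float64(211.6), 147) [498.9 123.9  70. ]
t 7.775 tcp [505.2  60.1  74.9] yaw 130.7 F [0.2 0.1 0.5]
[-0.01, 0.01, -0.01, -0.26, 0, -0.02, 0.02, -0.01, -0.46, 0, -0.02, 0.03, -0.01, -0.66, 0, -0.03, 0.04, -0.01, -0.86, 0, -0.03, 0.05, -0.01, -1.06, 0, -0.04, 0.06, -0.01, -1.26, 0, -0.04, 0.06, -0.01, -1.46, 0, -0.05, 0.07, -0.01, -1.66, 0, -0.05, 0.08, -0.01, -1.86, 0, -0.06, 0.09, -0.01, -2.06, 0]
```

View pics/w3.png

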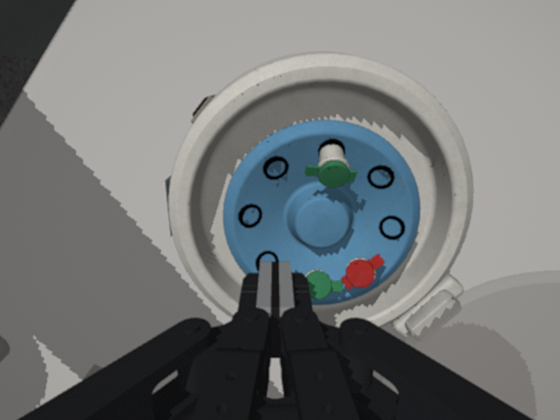

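The push is working. The red cap is at (360,272) and the empty hole across from it at (276,167). The other rings are at (381,176), (393,228), (250,215) and (267,262), the switch at (204,108) and the hinge at (430,305). From these I can get the rotor angle and the centrifuge's front direction.

Run:
```python
from h import *
c=read_camera("wrist")
P={k:plane(c,*uv,70)[:2] for k,uv in dict(hole=(276,167),h90=(381,176),h45=(393,228),h225=(250,215)).items()}
ctr=(P["h45"]+P["h225"])/2;print("centre",ctr.round(1),"hub",plane(c,320,222,73)[:2].round(1))
for k,v in P.items():
    d=v-ctr;print(k,v.round(1),np.hypot(*d).round(1),np.degrees(np.arctan2(d[1],d[0])).round(1))
for n,u,v,z in(("switch",204,108,45),("switch",204,108,30),("hinge",430,305,70),("hinge",430,305,75)):
    d=plane(c,u,v,z)[:2]-ctr;print(n,d.round(1),np.degrees(np.arctan2(d[1],d[0])).round(1))
# outer rim of bowl: ellipse of bright cream region hard; switch dark blob
g=cv2.cvtColor(c["img"],cv2.COLOR_BGR2GRAY)[90:130,185:220];y,x=np.where(g<60);print("dark",x.mean()+185,y.mean()+90,len(x))
```

```text
centre [502.2  93.4] hub [500.6  93.3]
hole [470.6  98.8] 32.1 170.3
h90 [507. 125.] 31.9 81.3
h45 [528.4 111.9] 32.1 35.1
h225 [475.9  75. ] 32.1 -144.9
switch [-71.8   0.6] 179.5
switch [-73.5  -2. ] -178.5
hinge [69.3  2.5] 2.0
hinge [65.1  3.4] 3.0
dark 199.96774193548387 106.48387096774194 31
```

The measured radius of 32.1 mm matches. The hole is at 170.3° and the front at about 180.5°, so I'll push another 10°.

move_arm --rows '[-0.01,0.01,0,-0.26,0,-0.02,0.02,0,-0.46,0,-0.02,0.03,0,-0.66,0,-0.03,0.04,0,-0.86,0,-0.03,0.05,0,-1.06,0,-0.04,0.06,0,-1.26,0,-0.04,0.06,0,-1.46,0,-0.05,0.07,0,-1.66,0,-0.05,0.08,0,-1.86,0,-0.06,0.09,0,-2.06,0]'

```text
time: 9.07
tcp_pos: [511.6, 60.9, 74.7]
ee_rot: [-1.044, -2.963, -0.0]
ft_force: [-0.4, 0.8, 0.5]
grip_width: 0.6
grip_force: 0.1
```

```bash
cat >> h.py <<'E'
def rings(c,ctr=(502.2,93.4)):
    "ring holes: dark blobs on the blue disc at radius 32"
    g=c["img"].max(2);m=(g<70).astype(np.uint8)
    n,_,st,ce=cv2.connectedComponentsWithStats(m,connectivity=8)
    for i in range(1,n):
        if 30<st[i][4]<700:
            u,v=st[i][0]+(st[i][2]-1)/2,st[i][1]+(st[i][3]-1)/2
            P=plane(c,u,v,70)[:2];d=P-ctr
            if 28<np.hypot(*d)<36:print("ring",u,v,st[i][2:5],P.round(1),np.hypot(*d).round(1),np.degrees(np.arctan2(d[1],d[0])).round(1))
E
python3 - <<'E'
from h import *
from plan import *
rings(look())
p,_,psi,_=pose();b=np.array(F(-39.5,25,0)[:2])
rows(interp([(*p,psi),(b[0],b[1],76,135),(b[0],b[1],110,135),(470,93.5,110,135),(470,93.5,110,135)],[1,3,4,2]))
E
```

```text
RED 836 [527.7  94.1  81. ] r 23.9 ang -0.4
GRN 896 [484.  109.6  81. ] r 25.0 ang 142.3
GRN 689 [522.3  77.2  81. ] r 25.2 ang -42.9
ring 330.0 146.5 [ 27  16 143] [477.6 115.8] 33.3 137.6
ring 274.5 168.0 [ 26  23 273] [470.3  92.3] 31.9 -178.0
ring 380.0 176.5 [ 27  24 258] [501.3 124.9] 31.5 91.7
ring 249.5 216.5 [ 24  24 225] [480.4  70. ] 32.0 -133.0
ring 391.5 227.5 [ 26  24 204] [524.1 116. ] 31.5 45.9
t 9.125 tcp [511.8  60.9  74.7] yaw 141.2 F [ 0.4  0.2 -0.1]
[0.01, -0.07, -0.02, 1.25, 0, 0.01, -0.07, -0.21, 1.25, 0, 0.01, -0.07, -0.4, 1.25, 0, 0.01, -0.07, -0.59, 1.25, 0, 0.23, -0.06, -0.59, 1.25, 0, 0.45, -0.04, -0.59, 1.25, 0, 0.66, -0.03, -0.59, 1.25, 0, 0.88, -0.01, -0.59, 1.25, 0, 0.88, -0.01, -0.59, 1.25, 0, 0.88, -0.01, -0.59, 1.25, 0]
```

The hole is at about 181.4°, which is the front. Back off, lift, and move over the hole.

move_arm --rows '[0,-0.07,0,0,0,0,-0.07,0,0,0,0.01,-0.07,-0.25,0,0,0.01,-0.07,-0.5,0,0,0.01,-0.07,-0.6,1.2,0,0.23,-0.06,-0.6,1.2,0,0.45,-0.04,-0.6,1.2,0,0.66,-0.03,-0.6,1.2,0,0.87,0,-0.6,1.2,0,0.87,0,-0.6,1.2,0]'

```text
time: 10.38
tcp_pos: [470.0, 94.4, 110.6]
ee_rot: [-1.196, -2.904, 0.001]
ft_force: [-0.1, 0.2, -0.2]
grip_width: -0.1
grip_force: 0.0
```

Run:
```python
from h import *
from plan import *
c=look();rings(c);cv2.imwrite("pics/w4.png",c["img"])
t=read_camera("top");s=read_camera("scene")
a=cv2.resize(t["img"][170:240,261:331],(400,400),interpolation=cv2.INTER_CUBIC);b=cv2.resize(s["img"][170:240,245:315],(400,400),interpolation=cv2.INTER_CUBIC);cv2.imwrite("pics/ts4.png",np.hstack([a,b]))
print(pose()[0].round(1),pose()[2])
```

```text
RED 313 [525.8  96.2  81. ] r 22.1 ang 5.0
GRN 407 [483.8 110.   81. ] r 25.4 ang 141.9
ring 315.0 227.0 [21 11 93] [477.3 116.4] 33.9 137.2
ring 355.0 243.5 [ 21  16 152] [500.6 125.7] 32.3 92.9
ring 275.0 245.5 [ 19  16 167] [469.7  92.7] 32.5 -178.8
ring 369.0 279.0 [ 19  17 127] [523.7 116.6] 31.6 47.3
[471.3  93.7 110.7] 135.14656636761492
```

View pics/w4.png

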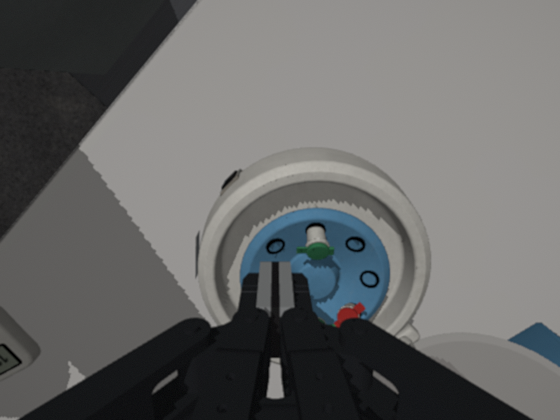

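View pics/ts4.png

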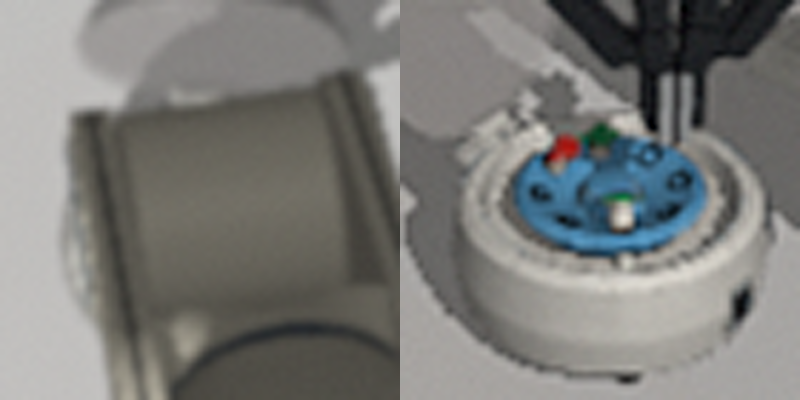

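The wrist view shows the fingers near the hole ring at (275,245), with the switch at (231,180). The scene crop shows the fingertips above the rotor's front edge. I'll check the hole with rays from both views.

Run:
```python
from h import *
from plan import *
s=read_camera("scene");t=read_camera("top")
crop=lambda q:(400+(q[0]-245)*400/70,(q[1]-170)*400/70)
for n,X in dict(hole=(470.2,93,70),h135=(479.6,116,70),ctr=(502.2,93.2,70),tip=(470.5,93.5,110),red=(529,94,81),gA=(483,113,81),gB=(521.5,74,81),sw=(429,93,30)).items():print(n,np.round(crop(proj(s,X))))
print("scene ring by hand",plane(s,245+(668-400)/5.714,170+212/5.714,70).round(1),plane(s,245+(680-400)/5.714,170+180/5.714,70).round(1))
p,_,psi,_=pose()
rows(interp([(*p,psi),(470.2,92.8,92,135),(470.2,92.8,92,135)],[4,6]))
```

```text
hole [667. 208.]
h135 [619. 224.]
ctr [610. 183.]
tip [667. 135.]
red [563. 144.]
gA [618. 198.]
gB [602. 130.]
sw [738. 311.]
scene ring by hand [467.7  95.4  70. ] [477.9  71.8  70. ]
t 10.625 tcp [471.3  93.5 110.7] yaw 135.1 F [0.1 0.1 0.1]
[0.0, -0.01, 0.08, 0.01, 0, 0.0, -0.01, 0.16, 0.01, 0, 0.0, -0.02, 0.23, 0.02, 0, 0.01, -0.02, 0.31, 0.02, 0, 0.01, -0.02, 0.31, 0.02, 0, 0.01, -0.02, 0.31, 0.02, 0, 0.01, -0.02, 0.31, 0.02, 0, 0.01, -0.02, 0.31, 0.02, 0, 0.01, -0.02, 0.31, 0.02, 0, 0.01, -0.02, 0.31, 0.02, 0]
```

move_arm --rows '[0,-0.01,0.08,0,0,0,-0.01,0.16,0,0,0,-0.02,0.23,0,0,0,-0.02,0.32,0,0,0,-0.02,0.32,0,0,0,-0.02,0.32,0,0,0,-0.02,0.32,0,0,0,-0.02,0.32,0,0,0,-0.02,0.32,0,0,0,-0.02,0.32,0,0]'

```text
time: 11.88
tcp_pos: [470.2, 92.8, 91.6]
ee_rot: [1.199, 2.904, 0.0]
ft_force: [-0.2, 1.4, 0.9]
grip_width: -0.1
grip_force: 0.0
```

move_arm --rows '[0,0,0,0,0,0,0,0,0,0,0,0,0,0,0,0,0,0,0,0,0,0,0,0,0,0,0,0,0,0,0,0,0,0,0,0,0,0,0,0,0,0,0,0,0,0,0,0,0,0]'

```text
time: 13.12
tcp_pos: [470.1, 92.8, 91.5]
ee_rot: [1.199, 2.904, 0.0]
ft_force: [-0.5, -0.2, -0.4]
grip_width: -0.0
grip_force: 0.0
```

move_arm --rows '[0,0,0,0,0,0,0,0,0,0,0,0,0,0,0,0,0,0,0,0,0,0,0,0,0,0,0,0,0,0,0,0,0,0,0,0,0,0,0,0,0,0,0,0,0,0,0,0,0,0]'

```text
time: 14.38
tcp_pos: [470.1, 92.8, 91.5]
ee_rot: [1.199, 2.904, 0.0]
ft_force: [-0.5, -0.1, 0.0]
grip_width: -0.0
grip_force: 0.0
```

Run:
```python
from h import *
from plan import *
c=look();rings(c);g=c["img"].max(2)
# switch blob: dark, outside the rotor on the base's front
m=(g<60).astype(np.uint8);n,_,st,ce=cv2.connectedComponentsWithStats(m)
for i in range(1,n):
    if st[i][4]>40 and st[i][4]<1500:
        P=plane(c,*ce[i],40)[:2]-[502.2,93.2]
        if 60<np.hypot(*P)<85:print("dark",ce[i].round(1),st[i][4],P.round(1),np.degrees(np.arctan2(P[1],P[0])).round(1))
print(pose()[0].round(1),pose()[3]["time"],pose()[3]["ft_force"])
```

```text
GRN 495 [483.6 110.   81. ] r 25.6 ang 142.2
ring 321.0 239.0 [ 23  13 112] [477.3 116.4] 33.9 137.3
ring 365.0 257.0 [ 23  17 199] [500.6 125.6] 32.2 92.8
ring 380.0 295.0 [ 21  19 160] [523.5 116.7] 31.5 47.6
dark [226.8 185.4] 94 [-74.4   1.3] 179.0
[470.1  92.8  91.5] 14.425 [-0.51732989  0.43035292  0.32153501]
```

```bash
python3 -c "
from rig import manip;print(manip.close_job())"
```

```text
the job is handed in; nothing more can be done
None
```

I pushed the rotor round until the empty hole across from the red cap faced the switch, within about 3° by camera, then handed in with the fingertips held still about 2 cm above it for over 2 s; no verdict came back.

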